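# Tighten both torque levers of a laminating press to the first click

## Task

Tighten both screws of the laminating press by pushing their levers clockwise (seen from above), one after the other. Each lever has a slip clutch: it clicks, and the lever jumps ahead of its yellow pointer, when the set torque is reached. Stop each one at its first click without forcing the screw on, let the lever spring back, and leave the bottle, offcut and mallet alone.

Things in the scene. Friction and masses are not known exactly. Their poses are not given: they have to be found in the camera images.
- press: Bench laminating press, fixed: green base 130 x 420 mm, striped timber blank, aluminium beam 60 x 400 mm with its top 105 mm above the bench. Origin: centre of the underside; y runs along the beam towards the left screw, x away from the levers, which reach out over its -x side. The two screws are 300 mm apart.
- axis_left (a point): On the vertical axis of the left (+y) screw, fixed, at the mid height of its lever (139 mm above the bench). A dark drum 62 mm across turns with the screw; fixed to the drum, a yellow pointer 92 mm long and 9 mm wide lies over the lever, 150 to 155 mm above the bench. Nothing tall stands under the lever's grip.
- axis_right (a point): The same for the right (-y) screw.
- grip_left (a point): Middle of the left lever's blue grip, a level round bar 26 mm thick, 100 to 200 mm from the screw axis; this point is 150 mm from the axis, 139 mm above the bench. The lever turns only about the vertical screw axis. Here it resists with 6 to 9 N at first, rising to about 12 N; at the click that drops to a third or less.
- grip_right (a point): The same for the right lever. Both levers point roughly towards the robot (-x), so tightening (clockwise from above) moves their grips towards +y: push on the -y side. A small spring strut lies between each pointer's end and the lever, within 95 mm of the axis.
- screw_left (a joint): Turn of the left screw (with drum and pointer), rad, growing as it tightens, counted from where its thread first bites (a different direction each time). It starts between 0 and 0.3, stays where it is left, and lags the lever once the clutch lets go. A further 0.4 to 0.8 rad of turn brings the click; more than about 0.08 rad beyond the turn at the click is over-tightened.
- screw_right (a joint): The same for the right screw.
- clutch_left (a joint): How far the left lever has jumped ahead of its drum and pointer, rad: 0 until the click, then up to 0.2, where it meets a stop and would drive the screw on and over-tighten it. It springs back to 0 when the lever is let go.
- clutch_right (a joint): The same for the right lever.
- glue_mid (a point): Bystander: white plastic glue bottle, 64 mm across, 170 mm tall, standing to the left of the press; the point is its centre, 85 mm up.
- offcut_mid (a point): Bystander: flat wooden offcut 60 x 120 x 30 mm lying in front of the press; the point is its centre, 15 mm up.
- mallet: Bystander: mallet with a wooden handle and black rubber head, about 250 mm long, lying to the right of the press; its x axis runs along the handle towards the head.

How it is judged:
By the outcome, as a careful person would: the job done as asked, in the order asked, and still so for the second after the job is handed in, with the robot touching nothing.
It also fails if it takes over 72 s, if anything falls off the work surface, if the arm or the gripper's body presses on something with over 40 N, if the wrist force passes 120 N, or if a joint passes its speed limit or range.

## Robot

A 6-joint arm with a two-finger parallel gripper is mounted at the origin on the work surface. World frame = base frame: x ahead of the robot, y to its left, z up, the work surface at z = 0. Lengths are in m, angles in rad, forces in N, time in s.
With the tool pointing down it reaches from about 0.25 to 0.725 m from the base axis. Payload 4 kg.
Tool frame: the origin (TCP) lies midway between the tips of the shut fingers; the grasp point (between the pads) lies 19 mm behind it; z points along the fingers, y is the direction in which the jaws open and shut (so a half turn about z gives the same grasp; the last joint's range is limited). The gripper opens to 85 mm and grips with 20 to 120 N. Pads are 22 mm wide; open, the fingers measure 114 mm over their backs; the gripper's body (76 mm by 85 mm) begins 54 mm behind the grasp point. The pads swing forward as they close: fully open they stand 13 mm farther back than shut.
Start: joints at [-1.312, 0.241, 0.005, 1.335, 0, 1.571], TCP at [0.128, -0.483, 0.231] pointing down, gripper open.
Joint ranges: [-2.72, 2.72], [-1.05, 1.87], [-1.09, 1.28], [-1.99, 2.15], [-1.42, 1.44], [-3.14, 3.14]. Speed limits (rad/s): [2.79, 2.79, 3.14, 3.14, 3.14, 3.14].

## Interface

Orientations are given as a unit quaternion [x, y, z, w].
In Python, from workcell import bot gives the robot as it stands.
- The arm moves only by the shell command python3 -m inch 'ROWS'. ROWS is JSON, a list of rows, each a list of 5 numbers: the shift along the tool's x, y, z scaled (see below), then the turn about the tool's z scaled (see below), then the closure, from 0 (fully open) to 1 (shut). A call has 1 to 10 rows; each row is the pose to reach, as a shift and turn from the pose commanded when the call began, along the tool's axes at that moment; what a row does not reach only later rows make up. The controller multiplies each number of a shift by 100 cm and each number of a turn by 120 degrees. A row lasts 1/8 s, in which the tool goes at most 62.5 mm and 10.7 degrees, less where a joint would pass 70% of its speed; a pose out of reach is approached as far as the arm can. A call with a number of a shift or a turn outside -1 to 1 is refused whole. A call with a gripper value outside its range is refused whole. The fingers move at their own pace and stop on an object; the grip force is fixed at half the most. Time passes only in rows, so rows that repeat a pose let the fingers close. It gives the time, the measured TCP pose, the force and the opening at its end, in the units of the state.
- bot.get_obs(): the state, without advancing time (a new reading comes with each control period).
- bot.camera(name): name is "scene" or "top" or "wrist"; returns the picture (400x640x3 uint8, red, green, blue); there is no depth.
- bot.calibration(name): a dict with "intrinsics" (3x3 intrinsics, pixels), "k1" (the pictures are not rectified: a ray, as slopes to the right and down, at radius r is drawn at 1 + k1 r^2 times it, then the intrinsics apply), "xyz" and "attitude" of the camera in the world; the wrist camera has in their place "tool_from_camera" (4x4, takes a point from camera to tool coordinates, whose origin is the TCP and whose axes are the flange's). Camera axes: x right, y down, z forward; pixel columns grow to the right and rows downward; lengths in m; the calibration is good to about 2 mm. A picture is of the moment at which its call begins: read the wrist's pose just before it. calibration takes no time and is no camera call.
- bot.job_done(): hands the job in, once; it reports no verdict.
Trained networks look in the newest picture that a camera, given by its name, has taken for a name from the list of things; names that differ only in an ending like _2 or _b are one class to them, and where a whole thing is asked for, a point or a joint stands for the part that bears it (a point fixed in the world has none). Each returns a list of dicts, best first, with "score" (0 to 1); they miss things now and then, are a little off and sometimes report something else, mostly with a low value. They report only what shows in the picture. A call takes as long as a camera call.
- bot.masks_of(camera, target): "pixels" (400x640 bool, what is visible of it) and "extent" ([left, top, width, height] as shares, 0 to 1, of the picture: columns of its width, rows of its height, round what is visible of it).
- bot.spot_point(camera, target): "point" ([column, row] as shares, 0 to 1, of the picture: columns of its width, rows of its height: a listed point, or the origin of a listed thing).
The state is a dict: "clock": time; "joint_pos": joint angles; "joint_vel": joint speeds; "tau": joint torques, N m; "eef_pos": TCP position; "tool_rot": TCP orientation; "ft_force": force on the tool from outside, world axes, zero at the start; "ft_torque": the same for the moment, N m; "grip_width": finger opening in m.
Only numpy, scipy, OpenCV 4.12 (cv2) and the standard library are available. Lean on these libraries where they do the work, as an engineer would, in place of code of your own. Each camera call takes 0.05 s, during which the arm holds its last target.

## Working session

There is one attempt and no reset: what is moved stays moved. The work goes in short steps, Python scripts to look and compute and a shell command to move; the robot and the scene stay as the last step left them, time stands still between calls to the robot, and variables do not carry over. Pictures are saved under pics/ and viewed, and the job is handed in when it is done.

```bash
mkdir -p pics; ls
cat > h.py <<'E'
import numpy as np, cv2
from workcell import bot
from scipy.spatial.transform import Rotation as R
def ray(cam,uv):
    c=bot.calibration(cam);K=np.array(c["intrinsics"]);k1=c["k1"]
    d=np.array([(uv[0]-K[0,2])/K[0,0],(uv[1]-K[1,2])/K[1,1]]);s=d.copy()
    for _ in range(30): s=d/(1+k1*(s@s))
    v=np.array([s[0],s[1],1.])
    if "xyz" in c:
        a=np.array(c["attitude"]); Rm=a if a.shape==(3,3) else R.from_quat(a).as_matrix()
        return np.array(c["xyz"]),Rm@v
    o=bot.get_obs();T=np.array(c["tool_from_camera"]);Rt=R.from_quat(o["tool_rot"]).as_matrix()
    return np.array(o["eef_pos"])+Rt@T[:3,3],Rt@T[:3,:3]@v
def atz(cam,uv,z):
    o,v=ray(cam,uv); return o+v*(z-o[2])/v[2]
def snap(cam,name):
    im=bot.camera(cam); cv2.imwrite(f"pics/{name}.png",cv2.cvtColor(im,cv2.COLOR_RGB2BGR)); return im
E
python3 - <<'E'
from h import *
print(bot.get_obs())
for c in ["scene","top","wrist"]: snap(c,c+"0"); print(c,bot.calibration(c))
Z=dict(axis_left=.139,axis_right=.139,grip_left=.139,grip_right=.139,glue_mid=.085,offcut_mid=.015,mallet=.015,press=0)
for c in ["scene","top"]:
  for n,z in Z.items():
    for r in bot.spot_point(c,n)[:3]:
      p=np.array(r["point"])*[640,400]; print(c,n,round(r["score"],2),p.round(1),atz(c,p,z).round(4))
print(bot.get_obs()["clock"])
E
```

```text
pics
{'clock': 0.0, 'joint_pos': array([-1.31197478e+00,  2.41422544e-01,  3.72130760e-03,  1.33521576e+00,
        2.61563986e-05,  1.57081857e+00]), 'joint_vel': array([-1.05874791e-03,  5.43183052e-04,  9.39369398e-05, -3.61583446e-04,
        2.36388230e-04,  1.19827059e-03]), 'tau': array([ 9.21879609e-05, -3.72317934e+01,  2.52407098e+01,  1.69165526e-02,
        8.38309143e-05,  2.25135302e-06]), 'eef_pos': array([ 0.12781455, -0.48272507,  0.23040708]), 'tool_rot': array([ 9.91638985e-01,  1.29038752e-01, -1.23879011e-04, -1.05315526e-03]), 'ft_force': array([-0.22553685, -0.29781228,  0.81971677]), 'ft_torque': array([-0.04087561,  0.05756862, -0.00277758]), 'grip_width': 0.08540349914836032}
scene {'intrinsics': array([[438.24473276,   0.        , 325.30400136],
       [  0.        , 438.24473276, 207.88136204],
       [  0.        ,   0.        ,   1.        ]]), 'k1': -0.08482325214127942, 'xyz': array([1.26100256, 0.75646679, 0.78751391]), 'attitude': array([ 0.31787837,  0.82271939, -0.43891719, -0.17157458])}
top {'intrinsics': array([[515.19656301,   0.        , 326.0
[... 1185 characters left out ...]
.085 ]
scene glue_mid 0.61 [336.5 191.6] [ 0.4658 -0.0617  0.085 ]
scene offcut_mid 0.93 [332.2 202.2] [ 0.4419 -0.1051  0.015 ]
scene mallet 0.9 [232.2 182.5] [ 0.6143 -0.4307  0.015 ]
scene press 0.81 [280.1 240. ] [ 0.6769 -0.076   0.    ]
top axis_left 0.9 [294.6 159.6] [0.6678 0.0798 0.139 ]
top axis_right 0.76 [405.8 158.7] [ 0.6691 -0.2157  0.139 ]
top grip_left 0.69 [324.2 212.2] [0.5269 0.0009 0.139 ]
top grip_right 0.7 [438.8 205.8] [ 0.5432 -0.299   0.139 ]
top glue_mid 0.64 [164.7 217.3] [0.5193 0.4374 0.085 ]
top offcut_mid 0.9 [353.1 241.9] [ 0.454  -0.0789  0.015 ]
top mallet 0.78 [482. 187.] [ 0.6107 -0.4482  0.015 ]
top press 0.81 [347.9 168. ] [ 0.6704 -0.0659  0.    ]
0.95
```

View pics/top0.png

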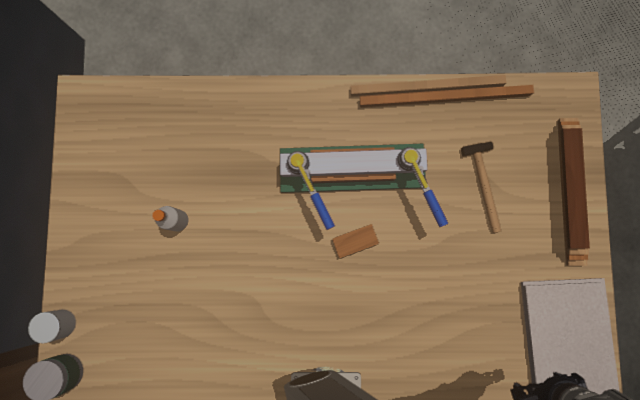

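View pics/scene0.png

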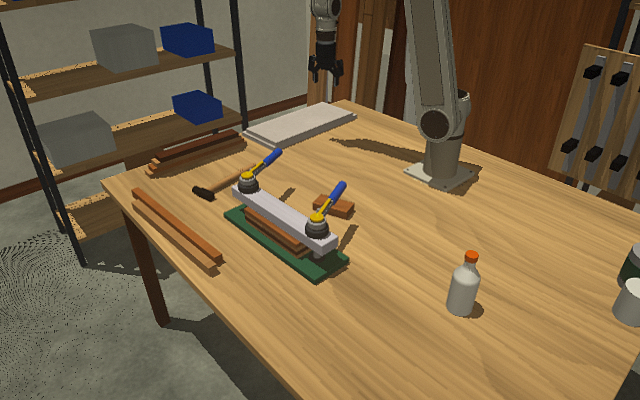

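The top view shows drums near (298,160) and (411,158), with blue grips around (322,210) and (436,207) that point towards the robot and to -y. The offcut is at (355,241), the mallet on the right and the bottle on the left. I'll refine the angles by colour next.

```bash
cat >> h.py <<'E'
def feats(im,cam):
    hsv=cv2.cvtColor(im,cv2.COLOR_RGB2HSV)
    blue=cv2.inRange(hsv,(108,120,50),(128,255,255)); yel=cv2.inRange(hsv,(24,120,90),(34,255,255))
    out={}
    for nm,m,z in(("blue",blue,.139),("yel",yel,.155)):
        n,l,s,c=cv2.connectedComponentsWithStats(m)
        for i in range(1,n):
            if s[i,4]>60:
                ys,xs=np.where(l==i); P=np.array([atz(cam,(x,y),z)[:2] for x,y in zip(xs[::max(1,len(xs)//400)],ys[::max(1,len(xs)//400)])])
                mu=P.mean(0);w,v=np.linalg.eigh(np.cov((P-mu).T));d=v[:,1];d=d*np.sign(d[0])
                t=(P-mu)@d
                out.setdefault(nm,[]).append((s[i,4],c[i].round(1),mu.round(4),round(np.degrees(np.arctan2(d[1],d[0])),1),(mu+d*t.min()).round(3),(mu+d*t.max()).round(3)))
    return out
E
python3 - <<'E'
from h import *
im=cv2.cvtColor(cv2.imread("pics/top0.png"),cv2.COLOR_BGR2RGB)
for k,v in feats(im,"top").items():
  for r in v: print(k,*r)
for (u,v) in [(298,160),(411,158)]: print(atz("top",(u,v),.155))
o=bot.get_obs();print(R.from_quat(o["tool_rot"]).as_matrix().round(3))
cv2.imwrite("pics/crop.png",cv2.resize(cv2.cvtColor(im[130:270,260:500],cv2.COLOR_RGB2BGR),None,fx=3.3,fy=3.3,interpolation=cv2.INTER_CUBIC))
E
```

```text
blue 275 [435.6 208. ] [ 0.5376 -0.2904] 24.0 [ 0.495 -0.31 ] [ 0.583 -0.27 ]
blue 288 [322.3 210.7] [0.5309 0.0061] 25.9 [ 0.488 -0.015] [0.575 0.028]
yel 229 [414.6 164. ] [ 0.6517 -0.236 ] 25.3 [ 0.591 -0.265] [ 0.688 -0.219]
yel 193 [300.4 167. ] [0.6448 0.0631] 26.4 [0.584 0.033] [0.678 0.08 ]
[0.66349883 0.06958168 0.155     ]
[ 0.66758644 -0.22692919  0.155     ]
[[ 0.967  0.256  0.   ]
 [ 0.256 -0.967  0.   ]
 [ 0.    -0.    -1.   ]]
```

View pics/crop.png

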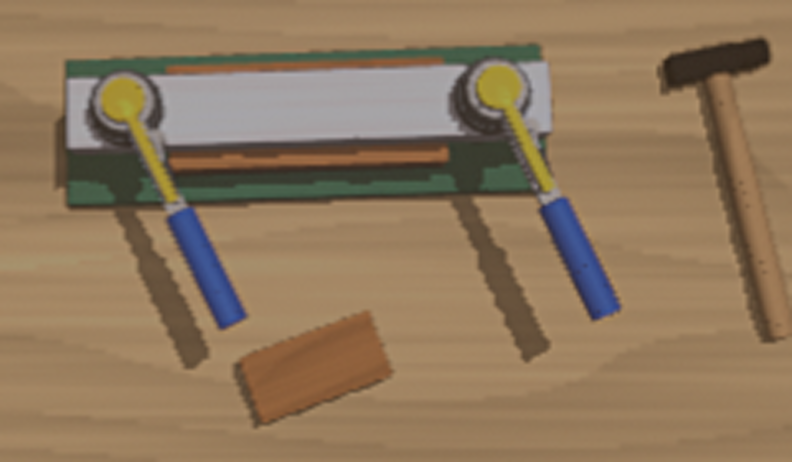

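```bash
python3 -m inch '[[0.02,-0.01,0,0,1],[0.06,-0.035,0,-0.01,1],[0.1,-0.06,0,-0.02,1],[0.14,-0.085,0,-0.03,1],[0.18,-0.11,0,-0.04,1],[0.22,-0.135,0,-0.05,1],[0.26,-0.16,0,-0.06,1],[0.3,-0.185,0,-0.07,1],[0.34,-0.21,0,-0.08,1],[0.38,-0.235,0,-0.093,1]]'
python3 - <<'E'
from h import *
o=bot.get_obs();p=np.array(o["eef_pos"]);M=R.from_quat(o["tool_rot"]).as_matrix();print(o["clock"],p,M.round(3),o["ft_force"],o["grip_width"])
print("shift to target",M.T@(np.array([.553,-.039,.115])-p))
E
```

```text
clock: 2.2
eef_pos: [0.4362, -0.1577, 0.2315]
tool_rot: [0.974, 0.225, 0.0, 0.0]
ft_force: [0.9, -1.0, 0.3]
grip_width: 0.0
2.2 [ 0.43618345 -0.15768831  0.23149787] [[ 0.898  0.439  0.001]
 [ 0.439 -0.898 -0.   ]
 [ 0.     0.001 -1.   ]] [ 0.94990196 -1.03840481  0.30580492] 9.095122266730278e-06
shift to target [ 0.15702355 -0.05541556  0.11652251]
```

```bash
python3 -m inch '[[0.04,-0.014,0,0,1],[0.08,-0.028,0,0,1],[0.12,-0.042,0,0,1],[0.157,-0.055,0,0,1],[0.157,-0.055,0,0,1],[0.157,-0.055,0.03,0,1],[0.157,-0.055,0.06,0,1],[0.157,-0.055,0.09,0,1],[0.157,-0.055,0.116,0,1],[0.157,-0.055,0.116,0,1]]'
python3 - <<'E'
from h import *
im=snap("wrist","w1");snap("top","t1")
o=bot.get_obs();print(o["clock"],o["eef_pos"],o["ft_force"])
for k,v in feats(im,"wrist").items():
  for r in v: print(k,*r)
E
```

```text
clock: 3.45
eef_pos: [0.5497, -0.0412, 0.1133]
tool_rot: [0.974, 0.224, -0.003, -0.001]
ft_force: [-0.5, -0.5, -0.3]
grip_width: -0.0001
3.55 [ 0.55220184 -0.04122914  0.11604732] [0.42528252 0.28770629 1.07798231]
blue 8696 [193.9 237.7] [0.5483 0.0171] 22.1 [0.507 0.   ] [0.579 0.029]
blue 136 [222.3 340.5] [ 0.5009 -0.0131] -21.8 [ 0.492 -0.01 ] [ 0.508 -0.016]
yel 4171 [151.2  76.3] [0.6072 0.0459] 26.5 [0.584 0.034] [0.628 0.056]
```

View pics/w1.png

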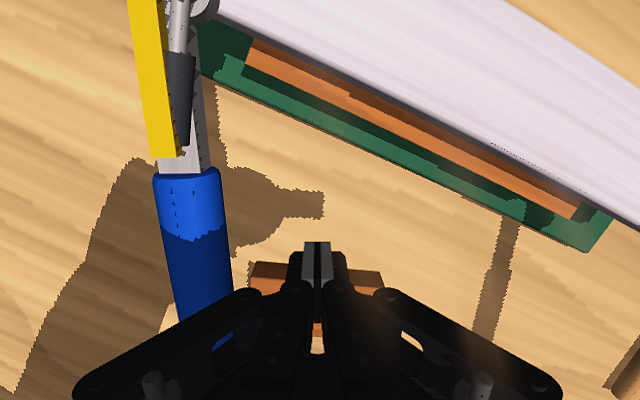

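View pics/t1.png

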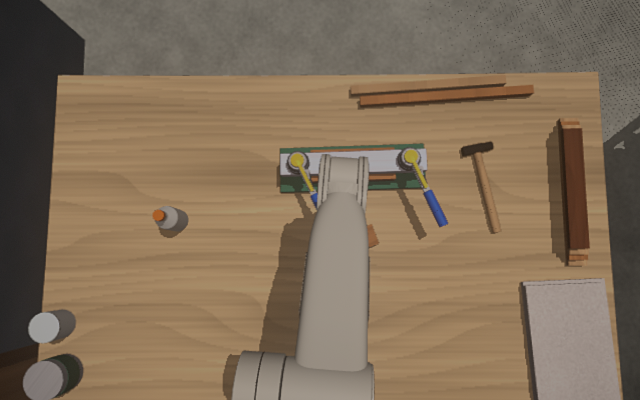

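The wrist camera shows the yellow pointer, with its end near (170,155), lying along the lever above the blue grip. The shut fingers are at about (317,270), to the right of the grip with a gap. The linkage flares out higher up, so I'll raise the tool a little and approach.

```bash
python3 -m inch '[[0,-0.004,-0.008,0,1],[0,-0.008,-0.008,0,1],[0,-0.012,-0.008,0,1],[0,-0.016,-0.008,0,1],[0,-0.016,-0.008,0,1]]' ; python3 -m inch '[[0,-0.002,0,0,1],[0,-0.004,0,0,1],[0,-0.004,0,0,1]]'; python3 -m inch '[[0,-0.002,0,0,1],[0,-0.004,0,0,1],[0,-0.004,0,0,1]]'
```

```text
clock: 4.18
eef_pos: [0.5449, -0.0259, 0.1232]
tool_rot: [0.974, 0.225, -0.0, -0.0]
ft_force: [0.8, -0.4, 0.3]
grip_width: -0.0001
clock: 4.55
eef_pos: [0.5433, -0.0226, 0.1232]
tool_rot: [0.974, 0.225, -0.0, -0.0]
ft_force: [0.5, 0.6, 0.5]
grip_width: -0.0001
clock: 4.92
eef_pos: [0.5416, -0.019, 0.1233]
tool_rot: [0.974, 0.225, -0.0, 0.0]
ft_force: [0.3, 0.2, -0.8]
grip_width: -0.0002
```

```bash
python3 -m inch '[[-0.0004,-0.0025,0,0.008,1],[-0.0007,-0.005,0,0.016,1],[-0.001,-0.0075,0,0.024,1],[-0.0013,-0.01,0,0.032,1],[-0.0016,-0.0125,0,0.04,1],[-0.0018,-0.015,0,0.048,1],[-0.0018,-0.015,0,0.048,1]]'; python3 -m inch '[[-0.0004,-0.0025,0,0.008,1],[-0.0007,-0.005,0,0.016,1],[-0.001,-0.0075,0,0.024,1],[-0.0013,-0.01,0,0.032,1],[-0.0016,-0.0125,0,0.04,1],[-0.0018,-0.015,0,0.048,1],[-0.0018,-0.015,0,0.048,1]]'
cat >> h.py <<'E'
AX={"left":np.array([.664,.070]),"right":np.array([.668,-.227])}
def state(side,name):
    im=snap("wrist",name);o=bot.get_obs()
    f=feats(im,"wrist");M=R.from_quat(o["tool_rot"]).as_matrix()
    p=np.array(o["eef_pos"]);d=AX[side]-p[:2]
    yaw=np.arctan2(M[1,0],M[0,0]);print("t",round(o["clock"],2),"yaw",np.degrees(yaw).round(2),"p",p.round(4),"pivot in tool",(M[:2,:2].T@d).round(4),"F tool",(M.T@np.array(o["ft_force"])).round(1))
    for k,v in f.items():
        for r in sorted(v,key=lambda r:-r[0])[:2]:
            a=np.degrees(np.arctan2(*(AX[side]-r[2])[::-1])); print(k,*r,"ang from axis",a.round(2))
E
python3 -c "
from h import *
state('left','w2')"
```

```text
clock: 5.8
eef_pos: [0.5345, -0.0089, 0.1236]
tool_rot: [0.985, 0.174, 0.001, 0.003]
ft_force: [1.5, -7.0, -1.4]
grip_width: -0.0
clock: 6.68
eef_pos: [0.5271, 0.0042, 0.1235]
tool_rot: [0.992, 0.125, 0.0, 0.003]
ft_force: [1.4, -9.1, 0.3]
grip_width: -0.0002
t 6.72 yaw 14.32 p [0.5271 0.0042 0.1235] pivot in tool [ 0.149  -0.0299] F tool [-0.4  8.5  0.7]
blue 6485 [256.3 229.4] [0.5423 0.0373] 15.1 [0.509 0.028] [0.57  0.045] ang from axis 15.04
yel 3990 [229.9  77.5] [0.6038 0.0554] 17.3 [0.577 0.047] [0.628 0.063] ang from axis 13.63
```

View pics/w2.png

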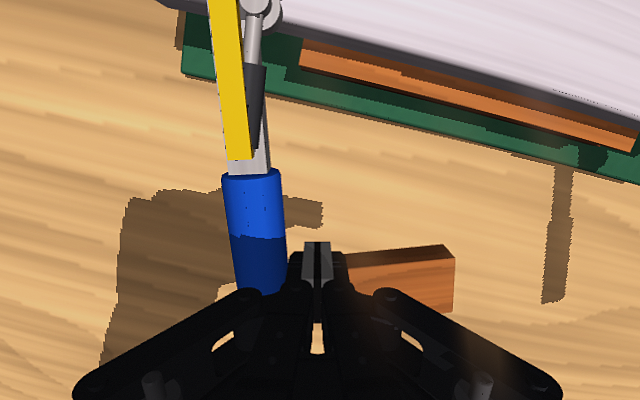

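Contact is made at about 8.5 N. The pointer has turned roughly 9° and still lies parallel to the lever. I'll continue.

```bash
python3 -m inch '[[-0.0004,-0.0025,0,0.008,1],[-0.0007,-0.005,0,0.016,1],[-0.001,-0.0075,0,0.024,1],[-0.0014,-0.01,0,0.032,1],[-0.0018,-0.0125,0,0.04,1],[-0.0021,-0.015,0,0.048,1],[-0.0021,-0.015,0,0.048,1]]'; python3 -m inch '[[-0.0004,-0.0025,0,0.008,1],[-0.0007,-0.005,0,0.016,1],[-0.001,-0.0075,0,0.024,1],[-0.001,-0.0075,0,0.024,1]]';
python3 -c "
from h import *
state('left','w3')"
```

```text
clock: 7.6
eef_pos: [0.5209, 0.0179, 0.1234]
tool_rot: [0.997, 0.075, 0.0, 0.003]
ft_force: [1.3, -9.2, 0.7]
grip_width: -0.0002
clock: 8.1
eef_pos: [0.5183, 0.025, 0.1234]
tool_rot: [0.999, 0.049, -0.0, 0.003]
ft_force: [-0.3, -9.6, 1.3]
grip_width: -0.0004
t 8.15 yaw 5.67 p [0.5183 0.025  0.1234] pivot in tool [ 0.1494 -0.0304] F tool [-1.8  9.5 -0.7]
blue 6485 [256.1 229.6] [0.5384 0.0556] 6.2 [0.504 0.052] [0.567 0.059] ang from axis 6.54
yel 3960 [228.7  76.6] [0.6022 0.0646] 9.1 [0.574 0.06 ] [0.626 0.068] ang from axis 4.99
```

```bash
python3 -m inch '[[-0.0004,-0.003,0,0.0095,1],[-0.0009,-0.006,0,0.019,1],[-0.0009,-0.006,0,0.019,1]]'; python3 -m inch '[[-0.0004,-0.003,0,0.0095,1],[-0.0009,-0.006,0,0.019,1],[-0.0009,-0.006,0,0.019,1]]'
```

```text
clock: 8.52
eef_pos: [0.5169, 0.0294, 0.1233]
tool_rot: [1.0, 0.03, -0.0, 0.003]
ft_force: [0.1, -10.5, 0.9]
grip_width: -0.0
clock: 8.9
eef_pos: [0.5165, 0.0255, 0.1233]
tool_rot: [1.0, 0.021, -0.0, -0.006]
ft_force: [0.5, -0.3, -0.1]
grip_width: -0.0
```

```bash
python3 -m inch '[[-0.0004,-0.003,0,0.0095,1],[-0.0009,-0.006,0,0.019,1],[-0.0009,-0.006,0,0.019,1]]';python3 -c "
from h import *
state('left','w4')"
```

```text
clock: 9.28
eef_pos: [0.5156, 0.0179, 0.1234]
tool_rot: [1.0, 0.011, -0.001, -0.011]
ft_force: [0.7, 0.0, -0.4]
grip_width: -0.0002
t 9.32 yaw 1.29 p [0.5157 0.018  0.1234] pivot in tool [ 0.1494 -0.0487] F tool [ 0.2  0.  -0.8]
blue 6956 [229.  230.5] [0.5365 0.0597] 4.9 [0.5   0.057] [0.567 0.062] ang from axis 4.62
yel 1191 [181.7  78.6] [0.6018 0.0671] 13.3 [0.582 0.062] [0.627 0.073] ang from axis 2.67
```

```bash
python3 -c "
from h import *
o=bot.get_obs();print(o['joint_pos'].round(3),o['tau'].round(2),o['joint_vel'].round(4),o['tool_rot'])
print(o['eef_pos'],o['ft_force'],o['ft_torque'])"
```

```text
[ 0.022  0.345 -0.144  1.083  0.023  3.141] [-1.000e-01 -4.005e+01  2.306e+01  1.000e-02  7.000e-02  0.000e+00] [ 0.0047 -0.002   0.0022 -0.0002  0.0007  0.0008] [ 9.99872829e-01  1.12833634e-02 -4.62146727e-04 -1.12604705e-02]
[0.51569683 0.01797132 0.12339391] [ 0.24793893 -0.03499921  0.78237138] [-0.02872272 -0.01483712  0.00858273]
```

View pics/w4.png

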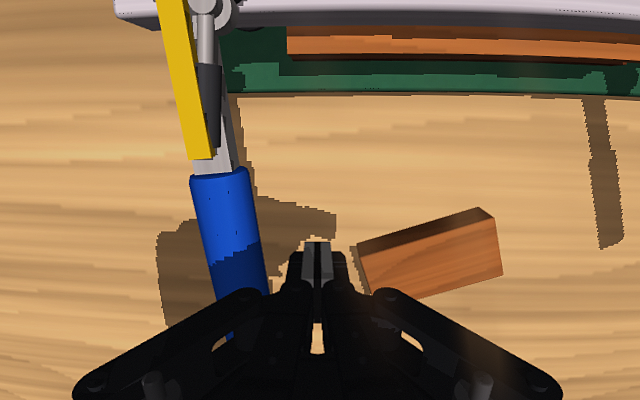

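Joint 6 has reached the end of its range, at yaw about 0, so the arm compromised and backed off. The lever was not clicked: it is still parallel to its pointer at about 5°. I'll back off, turn the tool back about 20° and push with the yaw fixed from here.

```bash
python3 -m inch '[[0,0.02,0,-0.04,1],[0,0.03,0,-0.09,1],[0,0.03,0,-0.14,1],[0,0.03,0,-0.18,1],[0,0.03,0,-0.18,1],[0,0.03,0,-0.18,1]]';python3 -c "
from h import *
state('left','w5')
print(bot.get_obs()['joint_pos'].round(3))"
```

```text
clock: 10.07
eef_pos: [0.5164, -0.0117, 0.1227]
tool_rot: [0.98, 0.198, 0.002, -0.011]
ft_force: [-0.1, 0.2, -1.3]
grip_width: 0.0002
t 10.12 yaw 22.87 p [ 0.5164 -0.0117  0.1227] pivot in tool [ 0.1678 -0.0179] F tool [ 0.1 -0.   0.3]
blue 12254 [180.8 214.4] [0.5179 0.0579] 5.6 [0.457 0.052] [0.565 0.063] ang from axis 4.73
yel 2445 [192.2  46.3] [0.5899 0.065 ] 6.1 [0.574 0.063] [0.606 0.067] ang from axis 3.86
[-0.036  0.348 -0.142  1.083  0.022  2.706]
```

View pics/w5.png

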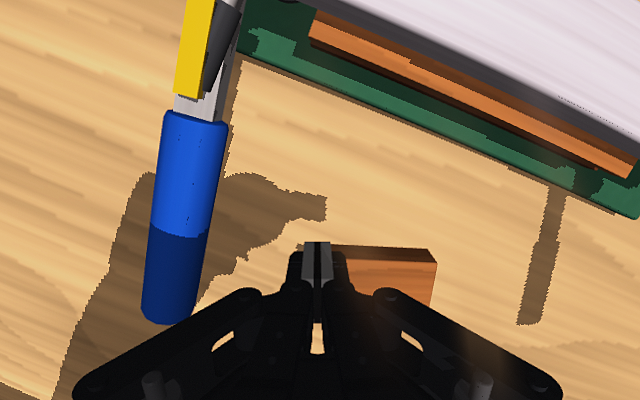

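```bash
python3 -m inch '[[0.0023,-0.0055,0,0,1],[0.0046,-0.011,0,0,1],[0.0069,-0.0165,0,0,1],[0.0093,-0.022,0,0,1],[0.0117,-0.0276,0,0,1],[0.0117,-0.0276,0,0,1]]'; python3 -m inch '[[0.001,-0.0023,0,0,1],[0.0019,-0.0046,0,0,1],[0.0019,-0.0046,0,0,1]]'
```

```text
clock: 10.88
eef_pos: [0.5164, 0.0187, 0.1234]
tool_rot: [0.98, 0.199, 0.002, -0.011]
ft_force: [0.2, 0.5, -0.1]
grip_width: 0.0004
clock: 11.25
eef_pos: [0.5164, 0.0232, 0.1235]
tool_rot: [0.98, 0.199, 0.002, -0.011]
ft_force: [0.4, 0.5, -1.0]
grip_width: -0.0003
```

```bash
python3 -m inch '[[0.001,-0.0023,0,0,1],[0.0019,-0.0046,0,0,1],[0.0019,-0.0046,0,0,1]]'
```

```text
clock: 11.62
eef_pos: [0.5163, 0.0282, 0.1236]
tool_rot: [0.98, 0.199, 0.002, -0.011]
ft_force: [-0.7, -0.7, -0.2]
grip_width: 0.0001
```

```bash
python3 -m inch '[[0.001,-0.0023,0,0,1],[0.0019,-0.0046,0,0,1],[0.0019,-0.0046,0,0,1]]'
```

```text
clock: 12.0
eef_pos: [0.5161, 0.03, 0.1236]
tool_rot: [0.98, 0.198, 0.001, -0.008]
ft_force: [-0.5, -9.0, 1.2]
grip_width: 0.0002
```

```bash
python3 -m inch '[[0.001,-0.0023,0,0,1],[0.0019,-0.0046,0,0,1],[0.0019,-0.0046,0,0,1]]'
```

```text
clock: 12.38
eef_pos: [0.5153, 0.0345, 0.1236]
tool_rot: [0.98, 0.197, -0.0, -0.008]
ft_force: [-1.8, -9.8, 1.1]
grip_width: 0.0002
```

```bash
python3 -c "
from h import *
state('left','w6')"
```

```text
t 12.43 yaw 22.77 p [0.5153 0.0345 0.1236] pivot in tool [0.1509 0.0248] F tool [-5.6  8.9 -1.1]
blue 7995 [272.9 221.2] [0.5321 0.0634] 4.1 [0.488 0.06 ] [0.565 0.066] ang from axis 2.86
blue 80 [227.1 336.9] [0.4606 0.0635] -25.0 [0.456 0.065] [0.465 0.061] ang from axis 1.83
yel 3815 [319.7  67.8] [0.5988 0.0686] 4.0 [0.573 0.067] [0.622 0.07 ] ang from axis 1.23
```

```bash
python3 -m inch '[[0.001,-0.0023,0,0,1],[0.0019,-0.0046,0,0,1],[0.0019,-0.0046,0,0,1]]'
```

```text
clock: 12.8
eef_pos: [0.5146, 0.0394, 0.1235]
tool_rot: [0.98, 0.197, -0.001, -0.008]
ft_force: [-2.4, -11.4, 2.3]
grip_width: 0.0003
```

```bash
python3 -m inch '[[0.001,-0.0023,0,0,1],[0.0019,-0.0046,0,0,1],[0.0019,-0.0046,0,0,1]]'
```

```text
clock: 13.18
eef_pos: [0.5141, 0.0443, 0.1235]
tool_rot: [0.98, 0.197, -0.001, -0.008]
ft_force: [-3.9, -10.6, 1.7]
grip_width: -0.0001
```

```bash
python3 -m inch '[[0.001,-0.0023,0,0,1],[0.0019,-0.0046,0,0,1],[0.0019,-0.0046,0,0,1]]'
```

```text
clock: 13.55
eef_pos: [0.5137, 0.0492, 0.1235]
tool_rot: [0.98, 0.197, -0.002, -0.008]
ft_force: [-4.9, -11.7, 2.1]
grip_width: 0.0001
```

```bash
python3 -m inch '[[0.001,-0.0023,0,0,1],[0.0019,-0.0046,0,0,1],[0.0019,-0.0046,0,0,1]]'
```

```text
clock: 13.92
eef_pos: [0.5135, 0.0541, 0.1235]
tool_rot: [0.98, 0.197, -0.002, -0.008]
ft_force: [-5.2, -11.5, 2.1]
grip_width: -0.0
```

```bash
python3 -c "
from h import *
state('left','w7')"
```

```text
t 13.97 yaw 22.77 p [0.5135 0.0541 0.1235] pivot in tool [0.145  0.0436] F tool [-8.5  8.7 -1.9]
blue 8346 [277.1 223. ] [0.53   0.0814] -5.4 [0.478 0.086] [0.564 0.078] ang from axis -4.86
blue 88 [226.4 337.3] [0.4584 0.0833] -26.9 [0.454 0.086] [0.463 0.081] ang from axis -3.7
yel 4211 [354.2  70. ] [0.6009 0.0771] -3.4 [0.573 0.079] [0.627 0.076] ang from axis -6.42
```

Nothing has clicked yet: the force is about 12 N and the pointer is still parallel. I'll keep going step by step.

```bash
python3 -m inch '[[0.001,-0.0023,0,0,1],[0.0019,-0.0046,0,0,1],[0.0019,-0.0046,0,0,1]]'
```

```text
clock: 14.35
eef_pos: [0.5133, 0.059, 0.1235]
tool_rot: [0.98, 0.197, -0.002, -0.008]
ft_force: [-5.3, -11.4, 2.3]
grip_width: 0.0002
```

```bash
python3 -m inch '[[0.001,-0.0023,0,0,1],[0.0019,-0.0046,0,0,1],[0.0019,-0.0046,0,0,1]]'
```

```text
clock: 14.72
eef_pos: [0.5133, 0.0643, 0.1236]
tool_rot: [0.98, 0.198, -0.002, -0.008]
ft_force: [-5.0, -9.9, 1.5]
grip_width: -0.0002
```

```bash
python3 -c "
from h import *
state('left','w8')"
```

```text
t 14.78 yaw 22.78 p [0.5134 0.0643 0.1236] pivot in tool [0.1411 0.053 ] F tool [-8.6  7.8 -2. ]
blue 8585 [278.6 224.6] [0.5297 0.0901] -8.7 [0.476 0.098] [0.565 0.085] ang from axis -8.51
blue 71 [227.4 336.6] [0.4589 0.0931] -29.2 [0.455 0.095] [0.463 0.091] ang from axis -6.43
yel 4494 [378.6  73.3] [0.6031 0.0792] -4.9 [0.574 0.082] [0.63  0.077] ang from axis -8.59
```

View pics/w8.png

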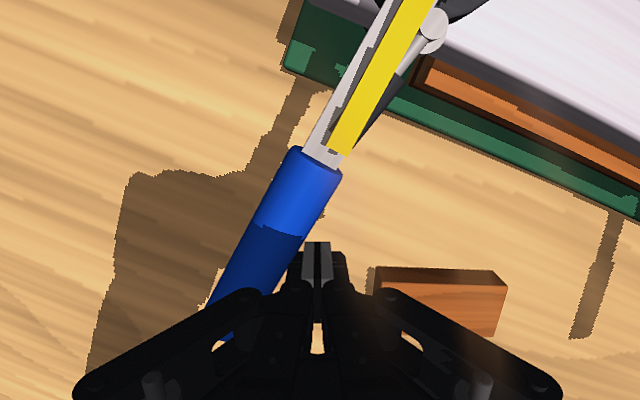

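View pics/w7.png

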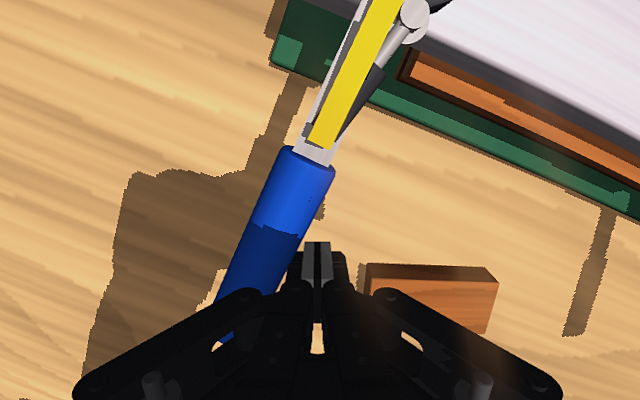

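View pics/w6.png

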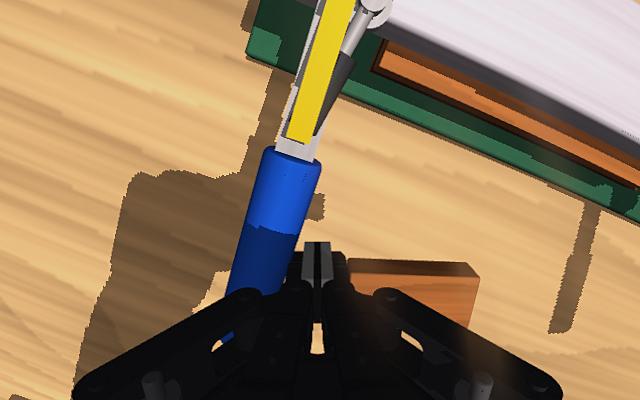

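```bash
python3 -m inch '[[0,0,0,0,1],[0,0,0,0,1]]'; python3 -c "
from h import *
state('left','w9')"
```

```text
clock: 15.02
eef_pos: [0.5134, 0.0642, 0.1236]
tool_rot: [0.98, 0.197, -0.002, -0.008]
ft_force: [-5.2, -10.9, 1.0]
grip_width: -0.0001
t 15.07 yaw 22.78 p [0.5134 0.0641 0.1236] pivot in tool [0.1411 0.0529] F tool [-9.   9.1 -2.3]
blue 8581 [278.6 224.6] [0.5297 0.09  ] -8.0 [0.474 0.098] [0.565 0.085] ang from axis -8.47
blue 72 [227.2 336.7] [0.4587 0.0931] -28.7 [0.455 0.095] [0.463 0.091] ang from axis -6.42
yel 4489 [378.2  73.3] [0.603  0.0792] -5.0 [0.574 0.082] [0.63  0.077] ang from axis -8.58
```

Two checks disagree. The force is still about 11 N, but the pointer-to-lever offset has changed by about 1.5°, from a steady 1.55° to 0.1°. I'll take one small step and look at both again.

```bash
python3 -m inch '[[0.0008,-0.0018,0,0,1],[0.0008,-0.0018,0,0,1]]'; python3 -c "
from h import *
state('left','w10')"
```

```text
clock: 15.32
eef_pos: [0.5135, 0.0664, 0.1236]
tool_rot: [0.98, 0.198, -0.002, -0.008]
ft_force: [-4.2, -8.9, 1.7]
grip_width: 0.0001
t 15.38 yaw 22.79 p [0.5135 0.0664 0.1236] pivot in tool [0.1402 0.055 ] F tool [-7.7  6.8 -2. ]
blue 8639 [278.7 225. ] [0.529  0.0932] -10.8 [0.473 0.104] [0.565 0.086] ang from axis -9.75
blue 68 [227.6 336.4] [0.4591 0.0952] -28.2 [0.455 0.097] [0.463 0.093] ang from axis -7.01
yel 4563 [385.   74.5] [0.6037 0.0792] -4.9 [0.574 0.082] [0.631 0.077] ang from axis -8.67
```

The pointer stayed still while the lever advanced 1.3° and the force fell, so the clutch is letting go. I'll go slightly further to confirm the drop, staying well under the 0.2 rad stop.

```bash
python3 -m inch '[[0.0008,-0.0018,0,0,1],[0.0008,-0.0018,0,0,1]]'; python3 -c "
from h import *
state('left','w11')"
```

```text
clock: 15.62
eef_pos: [0.5136, 0.0686, 0.1236]
tool_rot: [0.98, 0.198, -0.002, -0.008]
ft_force: [-4.4, -9.8, 0.6]
grip_width: 0.0003
t 15.68 yaw 22.8 p [0.5136 0.0686 0.1236] pivot in tool [0.1392 0.057 ] F tool [-7.4  6.5 -2. ]
blue 8717 [278.8 225.4] [0.5291 0.0948] -11.0 [0.47  0.106] [0.565 0.088] ang from axis -10.42
blue 62 [227.9 336.2] [0.4594 0.0973] -28.7 [0.456 0.099] [0.463 0.095] ang from axis -7.6
yel 4642 [391.4  75.8] [0.6042 0.0792] -5.2 [0.574 0.082] [0.632 0.077] ang from axis -8.75
```

View pics/w11.png

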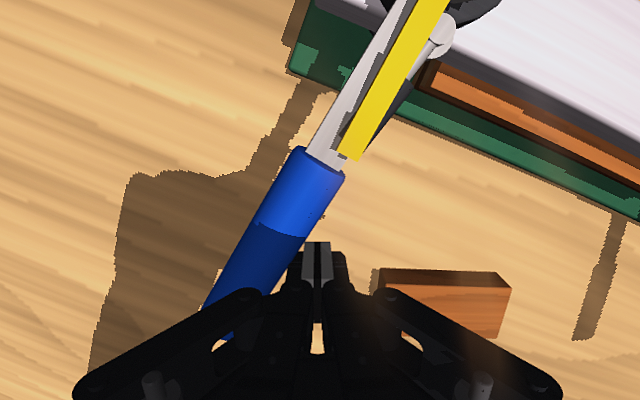

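```bash
python3 -c "
from h import *
snap('scene','s2');o=bot.get_obs();print(o['ft_force'],o['ft_torque'],o['tau'].round(2),o['joint_pos'].round(3))"
```

```text
[-3.89183097 -8.89040237  0.77004612] [-1.91420514  0.79076428  0.08063879] [  4.52 -40.34  25.69  -2.01   2.58   0.06] [ 0.123  0.352 -0.133  1.09   0.016  2.867]
```

View pics/s2.png

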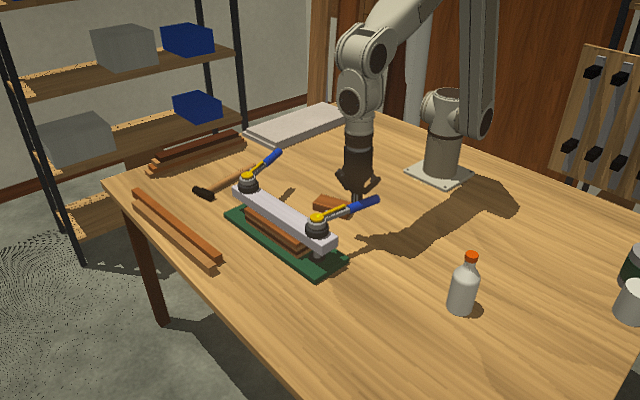

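```bash
python3 -m inch '[[0.0008,-0.0018,0,0,1],[0.0016,-0.0036,0,0,1],[0.0016,-0.0036,0,0,1]]'; python3 -c "
from h import *
state('left','w12')"
```

```text
clock: 16.1
eef_pos: [0.5139, 0.0731, 0.1237]
tool_rot: [0.98, 0.198, -0.001, -0.009]
ft_force: [-1.9, -7.9, 0.8]
grip_width: -0.0
t 16.15 yaw 22.82 p [0.5139 0.073  0.1237] pivot in tool [0.1372 0.061 ] F tool [-7.   6.5  0.3]
blue 8884 [279.  226.2] [0.5292 0.0988] -13.2 [0.472 0.112] [0.566 0.09 ] ang from axis -12.06
yel 4779 [404.4  78.5] [0.6055 0.0791] -5.2 [0.574 0.082] [0.635 0.076] ang from axis -8.84
```

```bash
python3 -m inch '[[0.0008,-0.0018,0,0,1],[0.0016,-0.0036,0,0,1],[0.0016,-0.0036,0,0,1]]'; python3 -c "
from h import *
state('left','w13')"
```

```text
clock: 16.52
eef_pos: [0.5143, 0.0775, 0.1238]
tool_rot: [0.98, 0.198, -0.001, -0.009]
ft_force: [-3.7, -6.6, -0.8]
grip_width: -0.0001
t 16.57 yaw 22.84 p [0.5143 0.0775 0.1238] pivot in tool [0.1351 0.065 ] F tool [-4.9  3.9  0.3]
blue 9052 [279. 227.] [0.5289 0.1034] -15.1 [0.469 0.12 ] [0.567 0.093] ang from axis -13.89
yel 4923 [417.3  81.3] [0.6068 0.079 ] -5.1 [0.573 0.082] [0.638 0.076] ang from axis -8.94
```

The clutch is about 0.11 rad ahead, the force has halved and the pointer hasn't moved, so the left screw has clicked. I'll release it slowly.

```bash
python3 -m inch '[[-0.002,0.0046,0,0,1],[-0.004,0.0092,0,0,1],[-0.006,0.014,0,0,1],[-0.008,0.0185,0,0,1],[-0.01,0.023,0,0,1],[-0.0135,0.032,0,0,1],[-0.0175,0.0415,0,0,1],[-0.0215,0.051,0,0,1],[-0.0215,0.051,0,0,1]]'; python3 -c "
from h import *
state('left','w14')"
```

```text
clock: 17.7
eef_pos: [0.5163, 0.0236, 0.1235]
tool_rot: [0.98, 0.198, 0.002, -0.011]
ft_force: [0.5, -0.0, 0.1]
grip_width: 0.0001
t 17.75 yaw 22.86 p [0.5163 0.024  0.1235] pivot in tool [0.154 0.015] F tool [-0.7 -0.7  0.5]
blue 11380 [193.3 220.8] [0.517  0.0874] -5.2 [0.456 0.093] [0.565 0.083] ang from axis -6.75
yel 3254 [254.4  55.3] [0.595  0.0802] -5.6 [0.574 0.082] [0.616 0.078] ang from axis -8.41
```

View pics/w14.png

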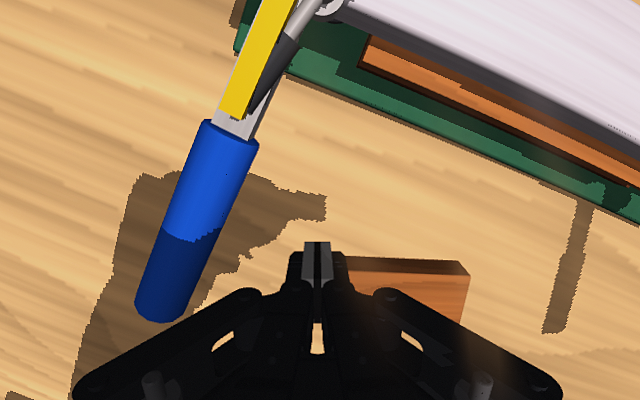

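The left lever sprang back parallel to its pointer, and the pointer stayed at -8.5°. Next I'll lift and cross over to the right lever.

```bash
python3 -m inch '[[0,0,-0.03,0,1],[0,0,-0.07,0,1],[0,0,-0.1,0,1],[-0.01,0.035,-0.1,0,1],[-0.025,0.085,-0.1,0,1],[-0.042,0.14,-0.1,0,1],[-0.06,0.195,-0.1,0,1],[-0.076,0.25,-0.1,0,1],[-0.093,0.305,-0.1,0,1],[-0.106,0.346,-0.1,0,1]]';python3 -m inch '[[0,0,0,0,1],[0,0,0,0,1]]'; python3 -c "
from h import *
state('right','w15')"
```

```text
clock: 19.0
eef_pos: [0.5535, -0.3399, 0.215]
tool_rot: [0.98, 0.198, 0.002, -0.011]
ft_force: [0.8, 0.2, -0.2]
grip_width: -0.0001
clock: 19.25
eef_pos: [0.5534, -0.3371, 0.215]
tool_rot: [0.98, 0.199, 0.001, -0.012]
ft_force: [-0.0, 0.6, -0.7]
grip_width: 0.0
t 19.3 yaw 22.97 p [ 0.5536 -0.3366  0.2153] pivot in tool [ 0.1481 -0.0562] F tool [-0.3  0.   0.3]
blue 4169 [252.9 200.3] [ 0.5388 -0.287 ] 24.7 [ 0.488 -0.31 ] [ 0.583 -0.267] ang from axis 24.91
yel 1553 [233.9  58.8] [ 0.6291 -0.2463] 25.3 [ 0.591 -0.264] [ 0.66  -0.232] ang from axis 26.39
```

View pics/w15.png

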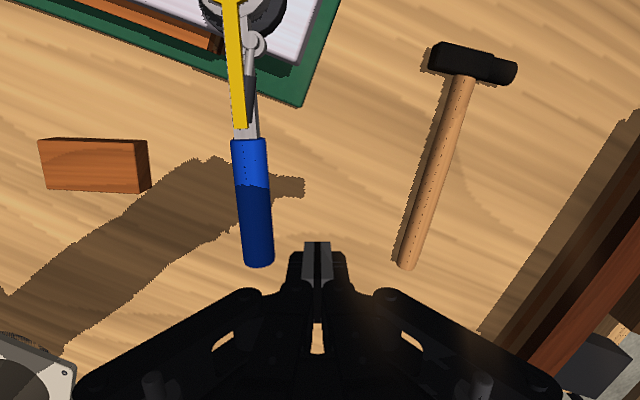

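```bash
python3 -m inch '[[0,0,0.03,0,1],[0,0,0.06,0,1],[0,0,0.092,0,1],[0,0,0.092,0,1],[0,-0.006,0.092,0,1],[0,-0.012,0.092,0,1],[0,-0.018,0.092,0,1],[0,-0.018,0.092,0,1]]'; python3 -c "
from h import *
state('right','w16')"
```

```text
clock: 20.3
eef_pos: [0.5465, -0.3187, 0.1247]
tool_rot: [0.98, 0.199, 0.002, -0.011]
ft_force: [0.2, 0.3, 0.4]
grip_width: -0.0001
t 20.35 yaw 22.93 p [ 0.5465 -0.319   0.1245] pivot in tool [ 0.1478 -0.0374] F tool [-0.   0.5 -0.2]
blue 6939 [248.2 226.2] [ 0.5557 -0.2803] 23.6 [ 0.522 -0.295] [ 0.584 -0.268] ang from axis 25.39
yel 2896 [219.8  64. ] [ 0.6179 -0.2524] 24.4 [ 0.591 -0.265] [ 0.637 -0.244] ang from axis 26.88
```

```bash
python3 -m inch '[[0,-0.004,0,0,1],[0,-0.008,0,0,1],[0,-0.01,0,0,1],[0,-0.01,0,0,1]]'; python3 -m inch '[[-0.0004,-0.0025,0,0.008,1],[-0.0007,-0.005,0,0.016,1],[-0.001,-0.0075,0,0.024,1],[-0.0014,-0.01,0,0.032,1],[-0.0018,-0.0125,0,0.04,1],[-0.0021,-0.015,0,0.048,1],[-0.0021,-0.015,0,0.048,1]]'; python3 -m inch '[[-0.0004,-0.0025,0,0.008,1],[-0.0007,-0.005,0,0.016,1],[-0.001,-0.0075,0,0.024,1],[-0.0014,-0.01,0,0.032,1],[-0.0018,-0.0125,0,0.04,1],[-0.0021,-0.015,0,0.048,1],[-0.0021,-0.015,0,0.048,1]]'; python3 -c "
from h import *
state('right','w17')"
```

```text
clock: 20.85
eef_pos: [0.5435, -0.3129, 0.1244]
tool_rot: [0.98, 0.198, 0.002, -0.008]
ft_force: [2.0, -7.3, -1.4]
grip_width: -0.0001
clock: 21.72
eef_pos: [0.5358, -0.3001, 0.1245]
tool_rot: [0.989, 0.148, 0.002, -0.008]
ft_force: [1.5, -7.9, -3.4]
grip_width: -0.0001
clock: 22.6
eef_pos: [0.5293, -0.2866, 0.1246]
tool_rot: [0.995, 0.098, 0.001, -0.008]
ft_force: [4.2, -9.0, -4.0]
grip_width: -0.0001
t 22.65 yaw 11.29 p [ 0.5292 -0.2866  0.1246] pivot in tool [ 0.1478 -0.0312] F tool [0.6 8.7 3.9]
blue 6822 [257.6 225.2] [ 0.5475 -0.2548] 12.9 [ 0.512 -0.263] [ 0.577 -0.248] ang from axis 12.99
yel 3443 [233.7  69.5] [ 0.6116 -0.2405] 13.7 [ 0.585 -0.247] [ 0.633 -0.235] ang from axis 13.46
```

```bash
sed -i 's/\[.668,-.227\]/[.674,-.227]/' h.py; python3 -c "
from h import *
for b,y in (((.5388,-.287),(.6291,-.2463)),((.5557,-.2803),(.6179,-.2524)),((.5475,-.2548),(.6116,-.2405))):
  a=[np.degrees(np.arctan2(*(AX['right']-np.array(q))[::-1])) for q in (b,y)];print(np.round(a,2))"
python3 -m inch '[[-0.0004,-0.0025,0,0.008,1],[-0.0007,-0.005,0,0.016,1],[-0.001,-0.0075,0,0.024,1],[-0.0014,-0.01,0,0.032,1],[-0.0018,-0.0125,0,0.04,1],[-0.0021,-0.015,0,0.048,1],[-0.0021,-0.015,0,0.048,1]]'; python3 -c "
from h import *
state('right','w18')"
```

```text
[23.93 23.26]
[24.25 24.36]
[12.39 12.21]
clock: 23.52
eef_pos: [0.5241, -0.2725, 0.1247]
tool_rot: [0.999, 0.048, 0.001, -0.008]
ft_force: [3.3, -10.1, -5.9]
grip_width: -0.0002
t 23.57 yaw 5.52 p [ 0.5241 -0.2725  0.1247] pivot in tool [ 0.1536 -0.0309] F tool [1.9 9.3 5.7]
blue 6810 [257.4 225.2] [ 0.5453 -0.2422] 5.1 [ 0.509 -0.245] [ 0.576 -0.24 ] ang from axis 6.74
yel 3337 [232.3  67.7] [ 0.6111 -0.2341] 8.1 [ 0.583 -0.238] [ 0.633 -0.231] ang from axis 6.44
```

```bash
python3 -m inch '[[-0.0006,-0.0025,0,0.008,1],[-0.001,-0.005,0,0.016,1],[-0.001,-0.005,0,0.016,1]]'; python3 -m inch '[[-0.0006,-0.0025,0,0.008,1],[-0.001,-0.005,0,0.016,1],[-0.001,-0.005,0,0.016,1]]'; python3 -c "
from h import *
state('right','w19')"
```

```text
clock: 23.95
eef_pos: [0.5226, -0.2677, 0.1248]
tool_rot: [0.999, 0.031, 0.001, -0.008]
ft_force: [3.1, -9.3, -5.4]
grip_width: 0.0005
clock: 24.32
eef_pos: [0.5214, -0.2628, 0.1248]
tool_rot: [1.0, 0.015, 0.0, -0.008]
ft_force: [3.1, -9.6, -6.1]
grip_width: 0.0005
t 24.38 yaw 1.67 p [ 0.5214 -0.2628  0.1248] pivot in tool [ 0.1536 -0.0313] F tool [ 2.4 10.6  6. ]
blue 6807 [257.3 225.2] [ 0.5446 -0.2337] 2.0 [ 0.508 -0.235] [ 0.575 -0.233] ang from axis 2.96
yel 2744 [230.3  54.9] [ 0.6151 -0.2302] 5.8 [ 0.591 -0.233] [ 0.633 -0.228] ang from axis 3.11
yel 83 [241.2 128.3] [ 0.5905 -0.2329] 59.3 [ 0.589 -0.236] [ 0.592 -0.23 ] ang from axis 4.04
```

```bash
python3 -m inch '[[-0.0006,-0.0025,0,0.008,1],[-0.001,-0.005,0,0.016,1],[-0.001,-0.005,0,0.016,1]]'; python3 -c "
from h import *
state('right','w20')"
```

```text
clock: 24.75
eef_pos: [0.5203, -0.258, 0.1249]
tool_rot: [1.0, -0.002, 0.0, -0.008]
ft_force: [3.3, -9.8, -6.7]
grip_width: -0.0001
t 24.8 yaw -0.25 p [ 0.5202 -0.258   0.1249] pivot in tool [ 0.1536 -0.0316] F tool [ 3.9 11.   6.5]
blue 6804 [257.3 225.2] [ 0.5443 -0.23  ] 0.4 [ 0.508 -0.23 ] [ 0.575 -0.23 ] ang from axis 1.33
yel 2942 [230.6  59.8] [ 0.6134 -0.2283] 4.0 [ 0.582 -0.23 ] [ 0.633 -0.227] ang from axis 1.23
```

```bash
python3 -m inch '[[-0.0006,-0.0025,0,0.008,1],[-0.001,-0.005,0,0.016,1],[-0.001,-0.005,0,0.016,1]]'; python3 -c "
from h import *
state('right','w21')"
```

```text
clock: 25.18
eef_pos: [0.5193, -0.253, 0.125]
tool_rot: [1.0, -0.019, 0.0, -0.007]
ft_force: [3.4, -9.8, -6.6]
grip_width: -0.0
t 25.23 yaw -2.18 p [ 0.5193 -0.253   0.125 ] pivot in tool [ 0.1536 -0.0319] F tool [ 3.5 10.4  6.7]
blue 6801 [257.2 225.2] [ 0.5443 -0.2259] -1.1 [ 0.507 -0.225] [ 0.575 -0.226] ang from axis -0.49
yel 2924 [230.1  59.6] [ 0.6135 -0.2263] 1.7 [ 0.582 -0.227] [ 0.633 -0.226] ang from axis -0.66
```

```bash
python3 -m inch '[[-0.0006,-0.0025,0,0.008,1],[-0.001,-0.005,0,0.016,1],[-0.001,-0.005,0,0.016,1]]'; python3 -c "
from h import *
state('right','w22')"
```

```text
clock: 25.6
eef_pos: [0.5184, -0.2483, 0.1251]
tool_rot: [0.999, -0.036, -0.0, -0.007]
ft_force: [3.5, -11.3, -7.0]
grip_width: 0.0
t 25.65 yaw -4.11 p [ 0.5184 -0.2484  0.1251] pivot in tool [ 0.1537 -0.0325] F tool [ 3.7 10.7  7.3]
blue 6804 [257.2 225.1] [ 0.5443 -0.2222] -1.5 [ 0.507 -0.221] [ 0.575 -0.223] ang from axis -2.12
yel 2894 [229.5  58.7] [ 0.6137 -0.2246] -0.5 [ 0.582 -0.224] [ 0.633 -0.225] ang from axis -2.28
```

```bash
python3 -m inch '[[-0.0006,-0.0025,0,0.008,1],[-0.001,-0.005,0,0.016,1],[-0.001,-0.005,0,0.016,1]]'; python3 -c "
from h import *
state('right','w23')"
```

```text
clock: 26.02
eef_pos: [0.5175, -0.2428, 0.1252]
tool_rot: [0.999, -0.052, -0.0, -0.008]
ft_force: [2.7, -10.6, -6.3]
grip_width: 0.0
t 26.07 yaw -6.01 p [ 0.5174 -0.2429  0.1252] pivot in tool [ 0.154  -0.0322] F tool [3.5 9.2 6.3]
blue 6844 [257.2 224.7] [ 0.5444 -0.2174] -4.6 [ 0.507 -0.214] [ 0.575 -0.22 ] ang from axis -4.24
yel 3101 [236.5  63. ] [ 0.6118 -0.2246] -0.6 [ 0.582 -0.224] [ 0.632 -0.225] ang from axis -2.21
```

```bash
python3 -m inch '[[-0.0006,-0.0025,0,0.008,1],[-0.001,-0.005,0,0.016,1],[-0.001,-0.005,0,0.016,1]]'; python3 -c "
from h import *
state('right','w24');print(bot.get_obs()['joint_pos'].round(2))"
```

```text
clock: 26.45
eef_pos: [0.5166, -0.2372, 0.1253]
tool_rot: [0.998, -0.069, -0.001, -0.008]
ft_force: [1.6, -9.5, -5.0]
grip_width: -0.0002
t 26.5 yaw -7.92 p [ 0.5166 -0.2372  0.1253] pivot in tool [ 0.1545 -0.0318] F tool [2.8 8.5 4. ]
blue 6895 [257.3 224.2] [ 0.5445 -0.2128] -6.1 [ 0.507 -0.209] [ 0.575 -0.216] ang from axis -6.26
yel 3231 [243.8  64.7] [ 0.6106 -0.2246] -0.8 [ 0.582 -0.224] [ 0.632 -0.225] ang from axis -2.17
[-0.44  0.45  0.02  1.15  0.01  2.84]
```

The click shows clearly: the pointer stopped at -2.2° while the lever went on to -6.3° and the force fell. I'll take one more small step as on the left, then release.

```bash
python3 -m inch '[[-0.0006,-0.0025,0,0.008,1],[-0.001,-0.005,0,0.016,1],[-0.001,-0.005,0,0.016,1]]'; python3 -c "
from h import *
state('right','w25')"
```

```text
clock: 26.88
eef_pos: [0.5161, -0.2315, 0.1254]
tool_rot: [0.996, -0.086, -0.001, -0.009]
ft_force: [0.7, -8.3, -4.4]
grip_width: 0.0
t 26.93 yaw -9.82 p [ 0.516  -0.2315  0.1254] pivot in tool [ 0.1549 -0.0314] F tool [2.3 7.5 3.2]
blue 6936 [257.4 223.7] [ 0.5449 -0.2082] -8.8 [ 0.508 -0.202] [ 0.576 -0.213] ang from axis -8.29
yel 3182 [250.8  62.1] [ 0.6108 -0.2246] -0.0 [ 0.584 -0.225] [ 0.632 -0.225] ang from axis -2.17
yel 65 [258.3 138.9] [ 0.5849 -0.2212] 18.0 [ 0.582 -0.222] [ 0.59 -0.22] ang from axis -3.72
```

```bash
python3 -m inch '[[0,0.005,0,0,1],[0,0.01,0,0,1],[0,0.015,0,0,1],[0,0.02,0,0,1],[0,0.025,0,0,1],[0,0.035,0,0,1],[0,0.045,0,0,1],[0,0.06,0,0,1],[0,0.06,0,0,1]]'; python3 -c "
from h import *
state('right','w26')"; python3 -m inch '[[0,0,-0.03,0,1],[0,0,-0.06,0,1],[-0.03,0.04,-0.1,0,1],[-0.07,0.08,-0.12,0,1],[-0.1,0.12,-0.13,0,1],[-0.14,0.16,-0.13,0,1],[-0.18,0.18,-0.13,0,1],[-0.18,0.18,-0.13,0,1],[-0.18,0.18,-0.13,0,1]]'; python3 -c "
from h import *
im=snap('top','t2')
for k,v in feats(im,'top').items():
  for r in v: print(k,*r)
print(bot.get_obs()['ft_force'])
for n,z in dict(glue_mid=.085,offcut_mid=.015,mallet=.015).items():
    for r in bot.spot_point('top',n)[:1]:
      p=np.array(r['point'])*[640,400]; print(n,round(r['score'],2),p.round(1),atz('top',p,z).round(4))
"
```

```text
clock: 28.05
eef_pos: [0.5056, -0.2893, 0.1245]
tool_rot: [0.996, -0.086, -0.001, -0.011]
ft_force: [-0.1, -0.3, 0.0]
grip_width: -0.0002
t 28.1 yaw -9.79 p [ 0.5056 -0.2887  0.1244] pivot in tool [ 0.1554 -0.0894] F tool [ 0.5 -0.2  0.2]
blue 9409 [165.7 234.5] [ 0.5358 -0.221 ] -3.4 [ 0.485 -0.218] [ 0.575 -0.223] ang from axis -2.49
clock: 29.22
eef_pos: [0.2986, -0.4377, 0.2516]
tool_rot: [0.996, -0.085, -0.001, -0.011]
ft_force: [-0.5, 0.3, -0.3]
grip_width: 0.0005
blue 262 [410.  213.2] [ 0.524  -0.2235] -1.6 [ 0.477 -0.222] [ 0.572 -0.225]
blue 282 [291.9 216.3] [0.5165 0.0858] -5.0 [0.469 0.09 ] [0.565 0.082]
yel 231 [410.5 165.1] [ 0.6487 -0.2253] -1.5 [ 0.583 -0.224] [ 0.689 -0.226]
yel 190 [296.  167.3] [0.6441 0.0748] -4.8 [0.576 0.081] [0.68  0.072]
[-0.37179649  0.18951145 -0.28721727]
glue_mid 0.97 [166.5 216.4] [0.5218 0.4325 0.085 ]
offcut_mid 0.71 [352. 242.] [ 0.4538 -0.0758  0.015 ]
mallet 0.69 [481.3 191.5] [ 0.5977 -0.4457  0.015 ]
```

View pics/t2.png

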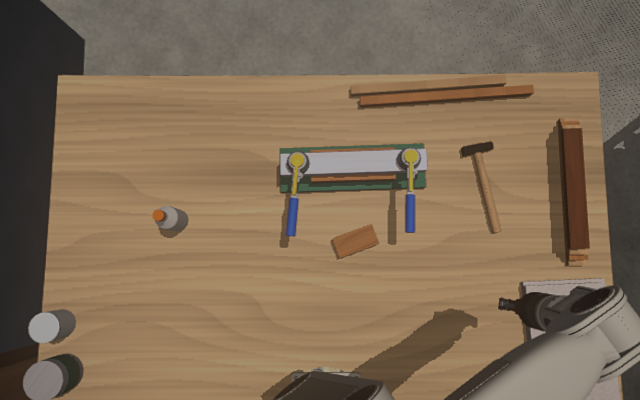

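View pics/w26.png

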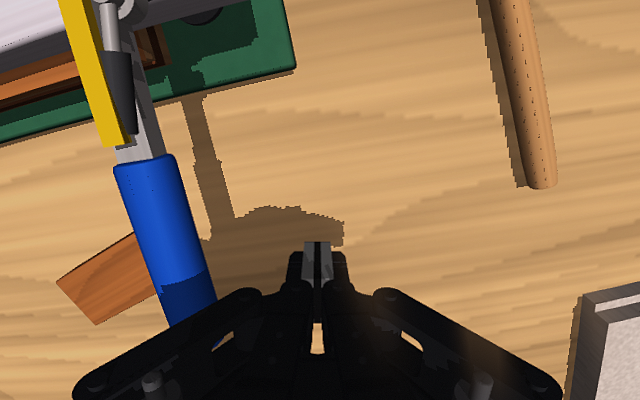

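The top view shows both levers back in line with their pointers (angles agree within 0.2°). The offcut (355,241), bottle (167,217) and mallet are where they started, and the arm is clear.

```bash
python3 -c "
from h import *
print(bot.job_done(), bot.get_obs()['clock'])"
```

```text
the job is handed in; nothing more can be done
the job is handed in; nothing more can be done
```

I tightened both screws to their first click, left then right, let each lever spring back, and handed the job in at about 29.5 s. No verdict is reported.

- **Left screw:** it turned about 0.58 rad. At the click the pointer stopped, and I pushed the lever about 0.11 rad ahead of it, short of the 0.2 rad stop.
- **Right screw:** it turned about 0.46 rad. The pointer stopped in the same way, and I pushed the lever about 0.11 rad ahead.
- **After release:** the last top view shows each lever and its pointer agreeing within 0.2°, and neither pointer had moved on since its click. The bottle and offcut are within a few mm of where they started. The mallet detection differed by about 13 mm, with a low score, but the mallet looks unmoved in the pictures. The arm was clear of everything, with wrist force near zero.

**What disagreed:** the force did not drop at once to a third when each clutch let go. On the left it fell gradually from about 12 N to 6.5 N, and on the right from about 11 N to 8 N. I therefore judged each click mainly by the pointer stopping while the lever went on.

**What went wrong:** during the left push, joint 6 reached the end of its range and the tool backed off the lever. The screw stayed where it was, so I turned the tool back about 20° and finished the push from there.

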